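Find the tired shock mount of the parcel scale

ROBOT

A 6-joint arm with a two-finger parallel gripper is mounted at the origin on the work surface. World frame = base frame: x ahead of the robot, y to its left, z up, the work surface at z = 0. Lengths are in m, angles in rad, forces in N, time in s.
With the tool pointing down it reaches from about 0.225 to 0.875 m from the base axis. Payload 3.4 kg.
Tool frame: the origin (TCP) lies midway between the tips of the shut fingers; the grasp point (between the pads) lies 19 mm behind it (manip.grip_point_offset is the distance from the TCP to the grasp point, in m); z points along the fingers, y is the line along which they close (so a half turn about z gives the same grasp; the last joint's range is limited). The gripper opens to 85 mm and grips with 20 to 120 N. Pads are 22 mm wide; open, the fingers measure 114 mm over their backs; the gripper's body (76 mm by 85 mm) begins 54 mm behind the grasp point. The pads swing forward as they close: fully open they stand 13 mm farther back than shut.
Start: joints at [1.019, 0.276, 1.505, -0, 1.361, -0.121], TCP at [0.24, 0.522, 0.231] pointing down, gripper open.
Joint ranges: [-2.89, 2.89], [-0.75, 2.08], [0.22, 2.7], [-1.18, 4.32], [0.11, 2.71], [-2.7, 2.7]. Speed limits (rad/s): [2.57, 2.57, 3.14, 3.14, 3.14, 3.14].

INTERFACE

Orientations are given as a unit quaternion [w, x, y, z].
In Python, from rig import manip gives the robot as it stands.
- The arm moves only by the shell command python3 -m handwheel 'ROWS' [FORCE]. ROWS is JSON, a list of rows, each an object with "translation": the shift along the tool's x, y, z in m, a list of three; "angular": the turn, a rotation vector about the tool's x, y, z in degrees, a list of three; "hand": the closure, from 0 (fully open) to 1 (shut). A call has 1 to 10 rows; each row shifts and turns the commanded pose from where the row before left it, along the tool's axes as they then stand; what a row does not reach is not made up. A row lasts 1/12 s, in which the tool goes at most 41.7 mm and 7.16 degrees, less where a joint would pass 70% of its speed; a pose out of reach is approached as far as the arm can. A call with a gripper value outside its range is refused whole. The fingers move at their own pace and stop on an object; FORCE is the grip in N (left out, the last holds). Time passes only in rows, so rows that do not move let the fingers close. It gives the time, the measured TCP pose, the force, the opening and the grip force at its end, in the units of the state.
- manip.get_state(): the state, without advancing time (a new reading comes with each control period).
- manip.get_image(name): name is "scene" or "top" or "wrist"; returns the picture (420x560x3 uint8, red, green, blue); there is no depth.
- manip.camera_info(name): a dict with "camera_matrix" (3x3 intrinsics, pixels), "k1" (the pictures are not rectified: a ray, as slopes to the right and down, at radius r is drawn at 1 + k1 r^2 times it, then the intrinsics apply), "eye" and "orientation" of the camera in the world; the wrist camera has in their place "tool_from_camera" (4x4, takes a point from camera to tool coordinates, whose origin is the TCP and whose axes are the flange's). Camera axes: x right, y down, z forward; pixel columns grow to the right and rows downward; lengths in m; the calibration is good to about 2 mm. A picture is of the moment at which its call begins: read the wrist's pose just before it. camera_info takes no time and is no camera call.
- manip.sign_off(): hands the job in; it is judged then, once.
The state is a dict: "clock": time; "qpos": joint angles; "qd": joint speeds; "effort": joint torques, N m; "position": TCP position; "ee_rot": TCP orientation; "contact_force": force on the tool from outside, world axes, zero at the start; "moment": the same for the moment, N m; "width": finger opening in m; "gripper_force": force on a finger pad.
Only numpy, scipy, OpenCV 4.12 (cv2) and the standard library are available. Lean on these libraries where they do the work, as an engineer would, in place of code of your own. Each camera call takes 0.05 s, during which the arm holds its last target. There are 200 camera calls.

TASK

The deck is off this parcel scale because one of its three spring shock mounts has gone soft. With the fingertips press down each of the three round rubber pads in turn, about half of its travel, going from the robot's left to its right; then push the hinged white tag of the softest mount down flat to mark it for replacement, and move clear. Leave the other two tags raised, and do not pick up or shift anything that stands or lies around.

Things in the scene. Friction and masses are not known exactly. Their poses are not given: they have to be found in the camera images.
- scale: Lower part of a parcel scale, deck off: grey pan 280 (x) by 330 (y) mm, 32 mm high, fixed. Origin: underside centre, on the bench; x away from the robot, y to its left (turned up to 0.25 rad). On a T-shaped casting stand three like shock mounts: left (x -20, y 105), middle (70, 0), right (-20, -105).
- pad_left (a point): Centre of the top of the left mount's pad when free (does not follow the pad down). The pad is a flat black rubber disc, 44 mm across, on a coil spring, top 97 mm above the bench; it sinks up to 10 mm and springs back. Linear, slightly preloaded: 5 mm takes 3 to 12 N depending on the mount; at equal depth the softest needs about half the force of the next. Any may be the soft one.
- tag_left_end (a point): Middle of the free end of the left mount's white tag, on its upper face. The tag is a stiff leaf 45 mm long (along the scale's x), 34 mm wide, 3 mm thick. Its hinge line runs along the scale's y, 36 mm from the pad's axis towards the robot (-x), 56 mm above the bench; the leaf points to -x from there.
- tag_left (a joint): Angle of the left mount's tag above level, rad: 0.5 to 0.7 at the start (raised), 0 when pushed down flat (it stops there, upper face 57.5 mm above the bench). Its stiff hinge takes about 1 N at the free end and stays where it is left.
- pad_middle (a point): Centre of the top of the middle mount's pad when free (does not follow the pad down). The pad is a flat black rubber disc, 44 mm across, on a coil spring, top 97 mm above the bench; it sinks up to 10 mm and springs back. Linear, slightly preloaded: 5 mm takes 3 to 12 N depending on the mount; at equal depth the softest needs about half the force of the next. Any may be the soft one.
- tag_middle_end (a point): Middle of the free end of the middle mount's white tag, on its upper face. The tag is a stiff leaf 45 mm long (along the scale's x), 34 mm wide, 3 mm thick. Its hinge line runs along the scale's y, 36 mm from the pad's axis towards the robot (-x), 56 mm above the bench; the leaf points to -x from there.
- tag_middle (a joint): Angle of the middle mount's tag above level, rad: 0.5 to 0.7 at the start (raised), 0 when pushed down flat (it stops there, upper face 57.5 mm above the bench). Its stiff hinge takes about 1 N at the free end and stays where it is left.
- pad_right (a point): Centre of the top of the right mount's pad when free (does not follow the pad down). The pad is a flat black rubber disc, 44 mm across, on a coil spring, top 97 mm above the bench; it sinks up to 10 mm and springs back. Linear, slightly preloaded: 5 mm takes 3 to 12 N depending on the mount; at equal depth the softest needs about half the force of the next. Any may be the soft one.
- tag_right_end (a point): Middle of the free end of the right mount's white tag, on its upper face. The tag is a stiff leaf 45 mm long (along the scale's x), 34 mm wide, 3 mm thick. Its hinge line runs along the scale's y, 36 mm from the pad's axis towards the robot (-x), 56 mm above the bench; the leaf points to -x from there.
- tag_right (a joint): Angle of the right mount's tag above level, rad: 0.5 to 0.7 at the start (raised), 0 when pushed down flat (it stops there, upper face 57.5 mm above the bench). Its stiff hinge takes about 1 N at the free end and stays where it is left.
- weight: Loose, to be left alone: steel knob check weight standing in the pan behind the left mount, 38 mm across, 62 mm tall. Origin: on its underside.
- grease: Loose, to be left alone: small grey jar with a white lid standing in the pan behind the right mount, 48 mm across, 50 mm tall. Origin: on its underside.
- screwdriver: Loose, to be left alone: screwdriver, 190 mm long, black handle, lying on the bench between the robot and the scale. Origin: on its underside.
- marker: Loose, to be left alone: marker pen, 125 x 17 mm, lying to the left of the scale. Origin: on its underside.
- tape: Loose, to be left alone: roll of brown parcel tape lying flat to the right of the scale, 104 mm across, 48 mm tall. Origin: on its underside.

How it is judged:
By the outcome, as a careful person would: the job done as asked, in the order asked, and still so for the second after the job is handed in, with the robot touching nothing.
It also fails if it takes over 48 s, if anything falls off the work surface, if the arm or the gripper's body presses on something with over 40 N, if the wrist force passes 120 N, or if a joint passes its speed limit or range.

## Working session

There is one attempt and no reset: what is moved stays moved. The work goes in short steps, Python scripts to look and compute and a shell command to move; the robot and the scene stay as the last step left them, time stands still between calls to the robot, and variables do not carry over. Pictures are saved under pics/ and viewed, at most 10 in all, crops included, and the job is handed in when it is done.

```bash
mkdir -p pics; ls
python3 - <<'E'
from rig import manip
import cv2,numpy as np
s=manip.get_state();print({k:np.round(v,3).tolist() for k,v in s.items()})
for n in("scene","top"):
    cv2.imwrite(f"pics/{n}0.png",manip.get_image(n)[:,:,::-1])
for n in("scene","top","wrist"):
    print(n,{k:np.round(v,3).tolist() for k,v in manip.camera_info(n).items()})
E
```

```text
pics
{'clock': 0.0, 'qpos': [1.019, 0.277, 1.506, -0.0, 1.361, -0.121], 'qd': [-0.001, -0.001, -0.001, 0.0, 0.001, 0.001], 'effort': [-0.0, -41.678, -24.58, -0.001, 0.011, 0.0], 'position': [0.24, 0.522, 0.23], 'ee_rot': [-0.0, 0.214, 0.977, -0.001], 'contact_force': [0.178, -1.004, 0.179], 'moment': [0.009, -0.047, -0.007], 'gripper_force': 0.0, 'width': 0.085}
scene {'camera_matrix': [[392.888, 0.0, 281.312], [0.0, 392.888, 208.453], [0.0, 0.0, 1.0]], 'k1': -0.076, 'eye': [0.87, 0.452, 0.807], 'orientation': [-0.103, 0.296, 0.898, -0.309]}
top {'camera_matrix': [[534.497, 0.0, 279.161], [0.0, 534.497, 204.832], [0.0, 0.0, 1.0]], 'k1': -0.0, 'eye': [0.253, 0.036, 1.357], 'orientation': [-0.079, 0.703, -0.702, 0.078]}
wrist {'camera_matrix': [[336.938, 0.0, 278.865], [0.0, 336.938, 210.377], [0.0, 0.0, 1.0]], 'k1': -0.041, 'tool_from_camera': [[-0.001, -0.952, -0.306, 0.077], [1.0, -0.001, -0.0, 0.001], [0.0, -0.306, 0.952, -0.142], [0.0, 0.0, 0.0, 1.0]]}
```

View pics/top0.png

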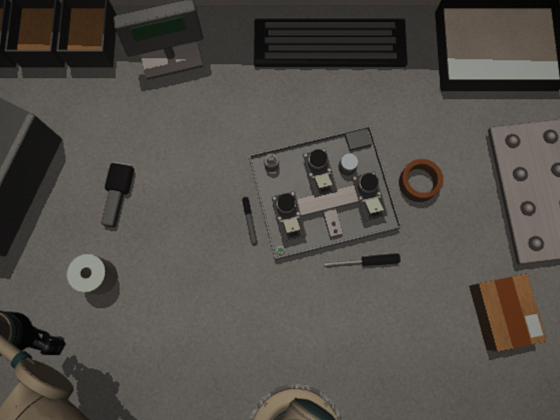

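View pics/scene0.png

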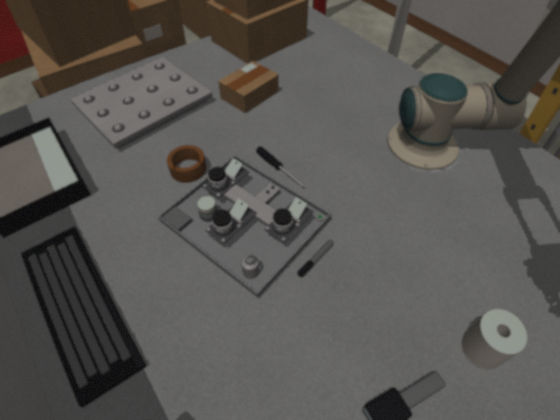

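The top view shows the pads at about (286,204) left, (318,160) middle and (369,184) right, with the white tags below them. The scene view shows the same pads at (283,217), (222,221) and (217,177). Next I'll look at enlarged crops.

Run:
```python
import cv2,numpy as np
a=cv2.imread("pics/top0.png")[120:265,235:415]; b=cv2.imread("pics/scene0.png")[145:290,155:335]
f=lambda i:np.clip(cv2.resize(i,None,fx=4,fy=4,interpolation=cv2.INTER_CUBIC)*1.8,0,255).astype('u1')
v=np.hstack([cv2.resize(f(a),(400,322)),cv2.resize(f(b),(400,322))])
cv2.imwrite("pics/crops.png",v)
for n,pts in(("top",[(286,204),(318,160),(369,184)]),("scene",[(283,217),(222,221),(217,177)])):
    g=cv2.imread(f"pics/{n}0.png",0)
    _,l,st,c=cv2.connectedComponentsWithStats((g<40).astype('u1'))
    for p in pts:
        print(n,p,np.bincount(l[p[1]-8:p[1]+9,p[0]-8:p[0]+9].ravel()).argsort()[::-1][:3])
        i=l[p[1],p[0]];print(i,st[i],c[i],g[p[1],p[0]-12:p[0]+13])
```

```text
top (286, 204) [ 98   0 104]
98 [278 194  17  17 237] [285.81434599 201.97890295] [ 55  57  90 107  31  21  26  26  25  25  25  26  25  26  25  26  26  26
  25  23  54  78  52  59  98]
top (318, 160) [70  0 76]
70 [310 150  17  17 227] [317.94273128 157.72246696] [ 54  52  85 106  29  22  24  24  25  26  25  27  26  25  25  26  25  25
  23  23  40  62  72  93 105]
top (369, 184) [88  0 87]
88 [358 174  20  25 344] [368.26453488 185.47093023] [ 48  42  82 102  29  21  22  24  26  26  25  26  24  26  25  24  25  24
  24  22  35  69  98  96  95]
scene (283, 217) [329   0 103]
329 [274 209  17  16 199] [282.25125628 216.81407035] [109  93  66  41  28  28  27  25  24  23  29  27  28  27  27  27  28  27
  27  33  50  72 100 120 131]
scene (222, 221) [331   0 332]
331 [213 210  18  16 229] [220.91703057 217.34497817] [69 75 71 53 32 28 27 28 28 23 27 29 26 31 27 25 28 25 26 31 52 61 55 45
 40]
scene (217, 177) [316   0 325]
316 [209 168  16  13 163] [216.71779141 173.87116564] [94 91 83 75 54 33 28 27 31 30 29 28 27 30 27 26 20 19 29 46 63 61 53 55
 74]
```

View pics/crops.png

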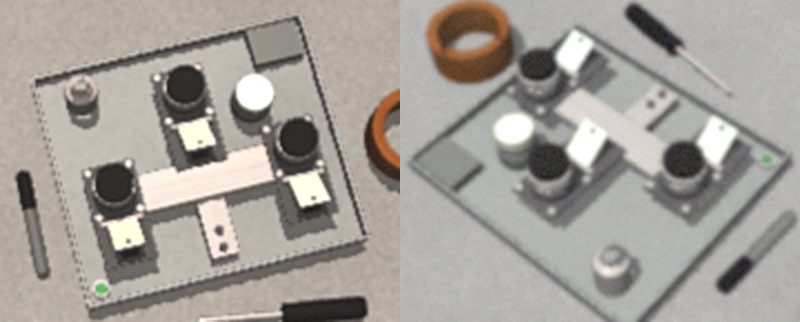

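The crops show three clean dark discs, with a tag on the robot side of each. The right disc's mask merges with a shadow in the top view. I'll triangulate the discs and check them against the known layout.

```bash
cat > h.py <<'E'
import cv2,numpy as np
from rig import manip
from scipy.spatial.transform import Rotation as R
def q(w): return R.from_quat([w[1],w[2],w[3],w[0]]).as_matrix()
def ray(n,p,st=None):
    c=manip.camera_info(n);K=np.array(c["camera_matrix"])
    s=cv2.undistortPoints(np.float64([[p]]),K,np.array([c["k1"],0,0,0.]))[0,0]
    if n=="wrist":
        T=np.array(c["tool_from_camera"]);W=q(st["ee_rot"])
        return W@T[:3,3]+np.array(st["position"]),W@T[:3,:3]@[*s,1]
    return np.array(c["eye"]),q(c["orientation"])@[*s,1]
def plane(r,z): return r[0]+r[1]*(z-r[0][2])/r[1][2]
def tri(a,b):
    t=np.linalg.lstsq(np.c_[a[1],-b[1]],b[0]-a[0],rcond=None)[0]
    x,y=a[0]+t[0]*a[1],b[0]+t[1]*b[1];return (x+y)/2,np.linalg.norm(x-y)
def fit(P):  # scale pose from left, middle, right pads
    M=np.array([[-.02,.105],[.07,0],[-.02,-.105]]);P=np.array(P)[:,:2]
    m=M-M.mean(0);p=P-P.mean(0)
    th=np.arctan2((m[:,0]*p[:,1]-m[:,1]*p[:,0]).sum(),(m*p).sum())
    r=np.array([[np.cos(th),-np.sin(th)],[np.sin(th),np.cos(th)]]);t=P.mean(0)-r@M.mean(0)
    return th,t,r,np.linalg.norm(M@r.T+t-P,axis=1)
E
python3 - <<'E'
from h import *
def disc(n,p,k):
    g=cv2.imread(f"pics/{n}0.png",0);m=cv2.resize(g,None,fx=4,fy=4,interpolation=cv2.INTER_CUBIC)
    m=cv2.morphologyEx((m<42).astype('u1'),cv2.MORPH_OPEN,cv2.getStructuringElement(cv2.MORPH_ELLIPSE,(k,k)))
    l=cv2.connectedComponents(m)[1];cs,_=cv2.findContours((l==l[p[1]*4,p[0]*4]).astype('u1'),0,1)
    e=cv2.fitEllipse(cs[0]);print(n,np.round((np.array(e[0])+.5)/4-.5,1),np.round(np.array(e[1])/4,1));return (np.array(e[0])+.5)/4-.5
A=[disc("top",p,55) for p in[(286,202),(318,158),(369,183)]]
B=[disc("scene",p,45) for p in[(282,216),(221,217),(217,174)]]
P=[]
for a,b in zip(A,B):
    x,e=tri(ray("top",a),ray("scene",b));y=plane(ray("top",a),.097);z=plane(ray("scene",b),.097);P.append((y+z)/2)
    print(np.round(x,4),round(e,4),np.round(y,4),np.round(z,4))
th,t,r,e=fit(P);print(th,t,e)
for m in[(-.02,.105),(.07,0),(-.02,-.105)]:print("pad",r@m+t,"tagend",r@(np.array(m)-[.036+.037,0])+t)
E
```

```text
top [285.8 202.1] [16.2 17.2]
top [318.1 157.8] [16.2 16.5]
top [369.  181.8] [16.4 16.9]
scene [282.2 216.8] [15.3 16.4]
scene [220.9 217.5] [15.6 17.8]
scene [216.6 174. ] [12.8 15. ]
[0.5471 0.0213 0.0877] 0.0 [0.5449 0.0214 0.097 ] [0.5512 0.0268 0.097 ]
[ 0.6605 -0.0596  0.0877] 0.0012 [ 0.6571 -0.0585  0.097 ] [ 0.6636 -0.0535  0.097 ]
[ 0.599  -0.1838  0.0868] 0.0005 [ 0.596  -0.1819  0.097 ] [ 0.603  -0.1751  0.097 ]
0.24704443530272396 [ 0.59294126 -0.07257007] [0.00031868 0.00070109 0.00082828]
pad [0.54787185 0.02435128] tagend [0.47708818 0.00649992]
pad [ 0.66081602 -0.05545233] tagend [ 0.59003234 -0.07330369]
pad [ 0.59922509 -0.17927299] tagend [ 0.52844141 -0.19712435]
```

The pads fit the layout with under 1 mm residual, but the two cameras disagree by about 8 mm, so I'll take a closer look with the wrist camera. I'm moving above the scale centre, shutting the fingers and aligning the tool.

```bash
python3 -m handwheel '[{"translation":[-0.033,-0.023,0],"angular":[0,0,0],"hand":1},{"translation":[-0.033,-0.023,0],"angular":[0,0,0],"hand":1},{"translation":[-0.033,-0.023,0],"angular":[0,0,0],"hand":1},{"translation":[-0.033,-0.023,0],"angular":[0,0,0],"hand":1},{"translation":[-0.033,-0.023,0],"angular":[0,0,0],"hand":1},{"translation":[-0.033,-0.023,0],"angular":[0,0,0],"hand":1},{"translation":[-0.033,-0.023,0],"angular":[0,0,0],"hand":1},{"translation":[-0.033,-0.023,0],"angular":[0,0,0],"hand":1},{"translation":[-0.033,-0.023,0],"angular":[0,0,0],"hand":1},{"translation":[-0.033,-0.023,0],"angular":[0,0,0],"hand":1}]' 40
python3 -m handwheel '[{"translation":[-0.033,-0.023,0],"angular":[0,0,0],"hand":1},{"translation":[-0.033,-0.023,0],"angular":[0,0,0],"hand":1},{"translation":[-0.033,-0.023,0],"angular":[0,0,0],"hand":1},{"translation":[-0.033,-0.023,0],"angular":[0,0,0],"hand":1},{"translation":[0,0,0],"angular":[0,0,-6.5],"hand":1},{"translation":[0,0,0],"angular":[0,0,-6.5],"hand":1},{"translation":[0,0,0],"angular":[0,0,-6.5],"hand":1},{"translation":[0,0,0],"angular":[0,0,-6.5],"hand":1},{"translation":[0,0,0],"angular":[0,0,-6.5],"hand":1},{"translation":[0,0,0],"angular":[0,0,-6.5],"hand":1}]'
```

```text
clock: 0.93
position: [0.4442, 0.1738, 0.2311]
ee_rot: [-0.0, 0.214, 0.977, 0.0]
contact_force: [1.3, 0.3, -0.2]
width: 0.0004
gripper_force: 0.0
clock: 1.77
position: [0.5251, 0.0369, 0.2308]
ee_rot: [-0.001, -0.127, 0.992, 0.0]
contact_force: [-0.4, -0.2, -0.6]
width: 0.0002
gripper_force: 0.0
```

```bash
python3 -m handwheel '[{"translation":[-0.0095,-0.031,0],"angular":[0,0,0],"hand":1},{"translation":[-0.0095,-0.031,0],"angular":[0,0,0],"hand":1},{"translation":[-0.0095,-0.031,0],"angular":[0,0,0],"hand":1},{"translation":[-0.0095,-0.031,0],"angular":[0,0,0],"hand":1},{"translation":[0,0,0],"angular":[0,0,0],"hand":1},{"translation":[0,0,0],"angular":[0,0,0],"hand":1}]'
python3 - <<'E'
from h import *
import json
s=manip.get_state();i=manip.get_image("wrist");cv2.imwrite("pics/w1.png",i[:,:,::-1])
json.dump({k:np.array(s[k]).tolist() for k in("position","ee_rot")},open("w1.json","w"))
c=manip.camera_info("wrist");T=np.array(c["tool_from_camera"]);K=np.array(c["camera_matrix"])
W=q(s["ee_rot"]);o=W@T[:3,3]+s["position"];Rw=W@T[:3,:3]
for p in[(.548,.024),(.661,-.055),(.599,-.179)]:
    v=Rw.T@(np.array([*p,.097])-o);print(cv2.projectPoints(v[None],np.zeros(3),np.zeros(3),K,np.array([c["k1"],0,0,0]))[0].ravel())
E
```

```text
clock: 2.27
position: [0.5932, -0.0751, 0.2302]
ee_rot: [-0.001, -0.123, 0.992, 0.0]
contact_force: [-0.4, -0.3, 0.5]
width: -0.0001
gripper_force: 0.0
[406.44695253 174.55772404]
[281.58495672 271.79571063]
[155.99582773 174.46727631]
```

View pics/w1.png

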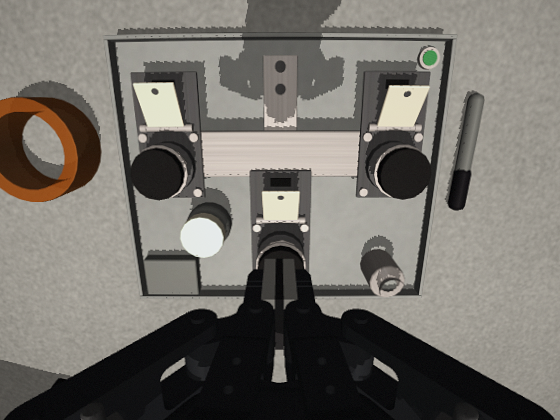

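The wrist view is oriented with the robot side up and the robot's left on image right. The left pad is at (403,172), the right pad at (160,172) and the middle pad is hidden behind the fingers at about (281,268). These match my predictions within about 4 px (3 mm), which is enough. I'll go over the left pad.

```bash
python3 -m handwheel '[{"translation":[0.0052,0.0265,0],"angular":[0,0,0],"hand":1},{"translation":[0.0052,0.0265,0],"angular":[0,0,0],"hand":1},{"translation":[0.0052,0.0265,0.02],"angular":[0,0,0],"hand":1},{"translation":[0.0052,0.0265,0.02],"angular":[0,0,0],"hand":1},{"translation":[0,0,0.04],"angular":[0,0,0],"hand":1},{"translation":[0,0,0.035],"angular":[0,0,0],"hand":1},{"translation":[0,0,0.005],"angular":[0,0,0],"hand":1},{"translation":[0,0,0],"angular":[0,0,0],"hand":1},{"translation":[0,0,0],"angular":[0,0,0],"hand":1}]'
python3 - <<'E'
from h import *
import json
s=manip.get_state();i=manip.get_image("wrist");cv2.imwrite("pics/w2.png",i[:,:,::-1])
json.dump({k:np.array(s[k]).tolist() for k in("position","ee_rot")},open("w2.json","w"))
print(np.round(s["position"],4),s["contact_force"],s["clock"])
E
```

```text
clock: 3.07
position: [0.5472, 0.0242, 0.1125]
ee_rot: [0.001, -0.125, 0.992, -0.0]
contact_force: [0.6, -0.4, -0.3]
width: 0.0001
gripper_force: 0.0
[0.5472 0.0242 0.1125] [ 0.60633609 -0.3554863  -0.32582517] 3.0667
```

View pics/w2.png

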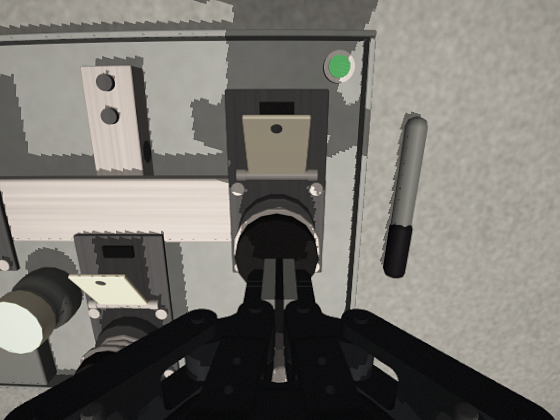

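The fingers are centred over the left pad: the disc spans columns 235–318 and the fingers are at about 279. I'll descend in small steps and watch the force.

```bash
S='import sys'; python3 -m handwheel '[{"translation":[0,0,0.007],"angular":[0,0,0],"hand":1},{"translation":[0,0,0.006],"angular":[0,0,0],"hand":1},{"translation":[0,0,0],"angular":[0,0,0],"hand":1},{"translation":[0,0,0],"angular":[0,0,0],"hand":1}]'
python3 -m handwheel '[{"translation":[0,0,0.0025],"angular":[0,0,0],"hand":1},{"translation":[0,0,0.0025],"angular":[0,0,0],"hand":1},{"translation":[0,0,0],"angular":[0,0,0],"hand":1},{"translation":[0,0,0],"angular":[0,0,0],"hand":1}]'
```

```text
clock: 3.45
position: [0.5465, 0.0236, 0.0984]
ee_rot: [-0.0, -0.124, 0.992, 0.0]
contact_force: [0.5, -0.1, -0.6]
width: -0.0002
gripper_force: 0.0
clock: 3.78
position: [0.5471, 0.0236, 0.0936]
ee_rot: [0.001, -0.125, 0.992, -0.0]
contact_force: [0.9, -1.1, 3.0]
width: 0.0004
gripper_force: 1.3
```

```bash
python3 -m handwheel '[{"translation":[0,0,0.0018],"angular":[0,0,0],"hand":1},{"translation":[0,0,0],"angular":[0,0,0],"hand":1},{"translation":[0,0,0],"angular":[0,0,0],"hand":1}]'
for i in 1 2 3; do python3 -m handwheel '[{"translation":[0,0,0],"angular":[0,0,0],"hand":1}]' | grep -E 'pos|cont'; done
```

```text
clock: 4.03
position: [0.5471, 0.0236, 0.0918]
ee_rot: [0.001, -0.125, 0.992, -0.0]
contact_force: [1.0, -1.1, 4.1]
width: -0.0
gripper_force: 1.9
position: [0.5471, 0.0236, 0.0918]
contact_force: [0.7, -0.8, 4.0]
position: [0.5471, 0.0237, 0.0918]
contact_force: [0.5, -1.3, 4.4]
position: [0.5471, 0.0237, 0.0917]
contact_force: [1.5, -0.7, 3.3]
```

The left pad takes about 4.0 N at 5.2 mm. Next is the middle pad.

```bash
python3 -m handwheel '[{"translation":[0,0,-0.02],"angular":[0,0,0],"hand":1},{"translation":[0,0,-0.01],"angular":[0,0,0],"hand":1},{"translation":[-0.0226,-0.0262,0],"angular":[0,0,0],"hand":1},{"translation":[-0.0226,-0.0262,0],"angular":[0,0,0],"hand":1},{"translation":[-0.0226,-0.0262,0],"angular":[0,0,0],"hand":1},{"translation":[-0.0226,-0.0262,0],"angular":[0,0,0],"hand":1},{"translation":[0,0,0.01],"angular":[0,0,0],"hand":1},{"translation":[0,0,0],"angular":[0,0,0],"hand":1},{"translation":[0,0,0],"angular":[0,0,0],"hand":1}]'
python3 - <<'E'
from h import *
i=manip.get_image("wrist");cv2.imwrite("pics/w3.png",i[:,:,::-1])
E
```

```text
clock: 5.03
position: [0.6583, -0.0548, 0.1099]
ee_rot: [-0.002, -0.124, 0.992, 0.001]
contact_force: [-0.4, 0.3, -0.4]
width: -0.0003
gripper_force: 0.0
```

View pics/w3.png

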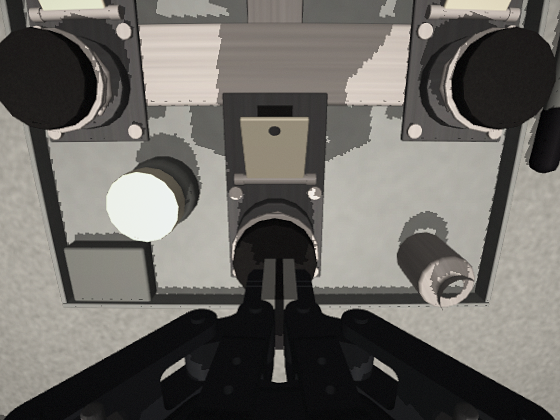

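The fingers are centred on the middle pad (disc columns 233–317, fingers at about 279). I'll press it to the same depth, z 0.0918.

```bash
python3 -m handwheel '[{"translation":[0,0,0.006],"angular":[0,0,0],"hand":1},{"translation":[0,0,0.006],"angular":[0,0,0],"hand":1},{"translation":[0,0,0.0022],"angular":[0,0,0],"hand":1},{"translation":[0,0,0.0022],"angular":[0,0,0],"hand":1},{"translation":[0,0,0],"angular":[0,0,0],"hand":1},{"translation":[0,0,0],"angular":[0,0,0],"hand":1}]'
```

```text
clock: 5.58
position: [0.6595, -0.0548, 0.0955]
ee_rot: [-0.0, -0.125, 0.992, 0.0]
contact_force: [-2.5, 1.7, 4.0]
width: -0.0002
gripper_force: 1.8
```

```bash
python3 -m handwheel '[{"translation":[0,0,0.0018],"angular":[0,0,0],"hand":1},{"translation":[0,0,0.0018],"angular":[0,0,0],"hand":1},{"translation":[0,0,0],"angular":[0,0,0],"hand":1},{"translation":[0,0,0],"angular":[0,0,0],"hand":1}]'
for i in 1 2 ; do python3 -m handwheel '[{"translation":[0,0,0],"angular":[0,0,0],"hand":1}]' | grep -E 'pos|cont'; done
```

```text
clock: 5.92
position: [0.66, -0.0551, 0.0925]
ee_rot: [0.0, -0.125, 0.992, 0.0]
contact_force: [-3.3, 1.7, 7.5]
width: 0.0002
gripper_force: 3.7
position: [0.66, -0.0551, 0.0925]
contact_force: [-3.5, 2.1, 7.4]
position: [0.66, -0.0551, 0.0925]
contact_force: [-2.7, 1.5, 6.9]
```

The middle pad takes about 7.3 N at 4.5 mm. I'll push it 0.6 mm deeper, then go to the right pad.

```bash
python3 -m handwheel '[{"translation":[0,0,0.0006],"angular":[0,0,0],"hand":1},{"translation":[0,0,0],"angular":[0,0,0],"hand":1},{"translation":[0,0,0],"angular":[0,0,0],"hand":1}]' | grep -E 'pos|cont'
python3 -m handwheel '[{"translation":[0,0,-0.02],"angular":[0,0,0],"hand":1},{"translation":[0,0,-0.01],"angular":[0,0,0],"hand":1},{"translation":[0.0223,-0.0264,0],"angular":[0,0,0],"hand":1},{"translation":[0.0223,-0.0264,0],"angular":[0,0,0],"hand":1},{"translation":[0.0223,-0.0264,0],"angular":[0,0,0],"hand":1},{"translation":[0.0223,-0.0264,0],"angular":[0,0,0],"hand":1},{"translation":[0,0,0.01],"angular":[0,0,0],"hand":1},{"translation":[0,0,0],"angular":[0,0,0],"hand":1},{"translation":[0,0,0],"angular":[0,0,0],"hand":1}]'
python3 - <<'E'
from h import *
s=manip.get_state();i=manip.get_image("wrist");cv2.imwrite("pics/w4.png",i[:,:,::-1]);print(s["position"],s["ee_rot"])
E
```

```text
position: [0.66, -0.0551, 0.092]
contact_force: [-3.5, 2.1, 7.9]
clock: 7.08
position: [0.5998, -0.1798, 0.1104]
ee_rot: [-0.0, -0.124, 0.992, 0.0]
contact_force: [-1.0, 0.1, -1.3]
width: -0.0003
gripper_force: 0.0
[ 0.59977303 -0.17975981  0.11038607] [-5.53255616e-05 -1.24104120e-01  9.92269105e-01  4.33935023e-04]
```

View pics/w4.png

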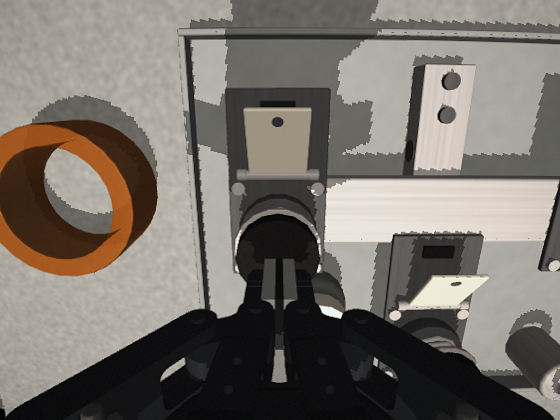

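The fingers are centred on the right pad (disc columns 236–321). I'll press it.

```bash
python3 -m handwheel '[{"translation":[0,0,0.006],"angular":[0,0,0],"hand":1},{"translation":[0,0,0.006],"angular":[0,0,0],"hand":1},{"translation":[0,0,0.0022],"angular":[0,0,0],"hand":1},{"translation":[0,0,0.0022],"angular":[0,0,0],"hand":1},{"translation":[0,0,0],"angular":[0,0,0],"hand":1},{"translation":[0,0,0],"angular":[0,0,0],"hand":1}]' | grep -E 'pos|cont'
```

```text
position: [0.6002, -0.1787, 0.0952]
contact_force: [-0.2, 2.0, 4.9]
```

```bash
python3 -m handwheel '[{"translation":[0,0,0.0019],"angular":[0,0,0],"hand":1},{"translation":[0,0,0.0019],"angular":[0,0,0],"hand":1},{"translation":[0,0,0],"angular":[0,0,0],"hand":1},{"translation":[0,0,0],"angular":[0,0,0],"hand":1},{"translation":[0,0,0],"angular":[0,0,0],"hand":1}]' | grep -E 'pos|cont'
```

```text
position: [0.6002, -0.1787, 0.0924]
contact_force: [-2.0, 2.8, 9.9]
```

The right pad takes about 9.9 N at 4.6 mm, so the left one (4.0 N) is clearly the softest. I'll finish this press, lift, and triangulate the left tag's free end from the two wrist views.

```bash
python3 -m handwheel '[{"translation":[0,0,0.0005],"angular":[0,0,0],"hand":1},{"translation":[0,0,0],"angular":[0,0,0],"hand":1},{"translation":[0,0,-0.02],"angular":[0,0,0],"hand":1},{"translation":[0,0,-0.02],"angular":[0,0,0],"hand":1},{"translation":[0,0,-0.01],"angular":[0,0,0],"hand":1},{"translation":[0,0,0],"angular":[0,0,0],"hand":1}]' | grep -E 'pos|cont|clo'
python3 - <<'E'
from h import *
import json
a,b=[json.load(open(f)) for f in("w1.json","w2.json")]
x,e=tri(ray("wrist",(409.5,87.5),a),ray("wrist",(278.5,115.5),b));print("tag end",x,e)
s=manip.get_state();W=q(s["ee_rot"])
d=np.array([-.97,-.244]) # scale -x
for n,p in(("pad",np.array([.547,.024])),):
    g=p+.070*d;print(g,"tool shift",W.T@(np.r_[g,.11]-s["position"]))
print("tag end dist from pad axis",(x[:2]-[.547,.024])@d,(x[:2]-[.547,.024])@[-.244,.97])
E
```

```text
clock: 8.55
position: [0.6015, -0.1801, 0.1427]
contact_force: [0.4, 0.3, -0.7]
tag end [0.4796566  0.00739455 0.08124655] 0.0015002181795369652
[0.4791  0.00692] tool shift [0.07233814 0.21162928 0.03172372]
tag end dist from pad axis 0.06937482503301969 0.00032450705693173784
```

The tag's free end is 69 mm from the pad axis at z 0.081, and the geometry gives about 73 mm at roughly that height, so they agree. I'll move above it and push down.

```bash
python3 -m handwheel '[{"translation":[0.012,0.0353,0],"angular":[0,0,0],"hand":1},{"translation":[0.012,0.0353,0],"angular":[0,0,0],"hand":1},{"translation":[0.012,0.0353,0],"angular":[0,0,0],"hand":1},{"translation":[0.012,0.0353,0],"angular":[0,0,0],"hand":1},{"translation":[0.012,0.0353,0],"angular":[0,0,0],"hand":1},{"translation":[0.012,0.0353,0],"angular":[0,0,0],"hand":1},{"translation":[0,0,0.03],"angular":[0,0,0],"hand":1},{"translation":[0,0,0.018],"angular":[0,0,0],"hand":1},{"translation":[0,0,0],"angular":[0,0,0],"hand":1},{"translation":[0,0,0],"angular":[0,0,0],"hand":1}]' | grep -E 'pos|cont|clo'
```

```text
clock: 9.38
position: [0.4764, 0.008, 0.091]
contact_force: [0.3, -0.3, -0.1]
```

```bash
python3 -m handwheel '[{"translation":[-0.002,0,0.004],"angular":[0,0,0],"hand":1},{"translation":[0,0,0.005],"angular":[0,0,0],"hand":1},{"translation":[0,0,0.005],"angular":[0,0,0],"hand":1},{"translation":[0,0,0.005],"angular":[0,0,0],"hand":1},{"translation":[0,0,0.005],"angular":[0,0,0],"hand":1},{"translation":[0,0,0.004],"angular":[0,0,0],"hand":1},{"translation":[0,0,0.003],"angular":[0,0,0],"hand":1},{"translation":[0,0,0],"angular":[0,0,0],"hand":1},{"translation":[0,0,0],"angular":[0,0,0],"hand":1}]' | grep -E 'pos|cont|clo'
```

```text
clock: 10.13
position: [0.4796, 0.0082, 0.061]
contact_force: [1.2, -0.4, -0.1]
```

```bash
python3 -m handwheel '[{"translation":[0,0,0.002],"angular":[0,0,0],"hand":1},{"translation":[0,0,0.002],"angular":[0,0,0],"hand":1},{"translation":[0,0,0],"angular":[0,0,0],"hand":1},{"translation":[0,0,0],"angular":[0,0,0],"hand":1}]' | grep -E 'pos|cont|clo'
python3 -m handwheel '[{"translation":[0,0,0.001],"angular":[0,0,0],"hand":1},{"translation":[0,0,0],"angular":[0,0,0],"hand":1},{"translation":[0,0,0],"angular":[0,0,0],"hand":1}]' | grep -E 'pos|cont|clo'
```

```text
clock: 10.47
position: [0.4799, 0.0081, 0.0575]
contact_force: [0.0, -0.4, 2.1]
clock: 10.72
position: [0.4799, 0.0081, 0.0573]
contact_force: [-1.8, -0.2, 9.5]
```

The push reached the stop at z 0.0573 with 9.5 N. I'll lift clear and check.

```bash
python3 -m handwheel '[{"translation":[0,0,-0.01],"angular":[0,0,0],"hand":1},{"translation":[0,0,-0.03],"angular":[0,0,0],"hand":1},{"translation":[0,0,-0.03],"angular":[0,0,0],"hand":1},{"translation":[0,0,-0.03],"angular":[0,0,0],"hand":1},{"translation":[0,0,-0.03],"angular":[0,0,0],"hand":1},{"translation":[-0.03,-0.03,-0.02],"angular":[0,0,0],"hand":1},{"translation":[-0.03,-0.03,0],"angular":[0,0,0],"hand":1},{"translation":[-0.03,-0.03,0],"angular":[0,0,0],"hand":1},{"translation":[0,0,0],"angular":[0,0,0],"hand":1},{"translation":[0,0,0],"angular":[0,0,0],"hand":1}]' | grep -E 'pos|cont|clo'
python3 - <<'E'
from h import *
i=manip.get_image("wrist");cv2.imwrite("pics/w5.png",i[:,:,::-1])
E
```

```text
clock: 11.55
position: [0.5849, -0.0547, 0.2027]
contact_force: [-0.7, 0.1, 0.1]
```

View pics/w5.png

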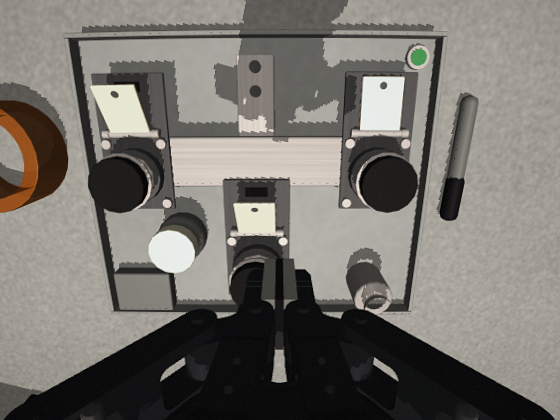

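The left tag, centred at about (383,104), lies flat. The right tag (120,108) and middle tag (255,217) are still raised, the loose things are undisturbed, and the arm is clear.

```bash
python3 -c "
from rig import manip
print(manip.sign_off())"
```

```text
the job is handed in; nothing more can be done
None
```

I pressed the pads left, middle, right, each about 5 mm; the left mount was softest (about 4 N, against 8 and 10 N), so I pushed its tag flat, left the other two raised, moved clear and handed the job in at about 12 s.

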